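# Pepper mill back into its stand

## Task

Pick up the tall turned wooden pepper mill and put it into the empty round well of the wooden table stand. Lower it in until it stands upright on the bottom of the well, and only then let go: do not drop it in. Leave the spice jar standing in its own well beside it.

Things in the scene. Friction and masses are not known exactly. Their poses are not given: they have to be found in the camera images.
- mill_mid (a point): Centre, half-way up, of the pepper mill: dark turned wood, round, 160 mm tall, upright, 0.13 to 0.25 kg. It may change places with a honey jar (110 mm tall) and a timer (48 mm). Foot: 58 mm across, 80 mm below this point. Ball-shaped head, 50 mm across, 36 to 69 mm above this point: grip it there from above, from any side; it does not turn. A small finial tops it, 80 mm above. z: its axis.
- stand: Pale wooden block, 120 x 220 mm, 40 mm high, fixed to the worktop at any angle, with a small brass loop at each short end. Origin: centre of its underside; y runs along its length, z up. It has two round blind wells: the wide empty one towards +y, and a narrow one, 58 mm across and centred 58 mm towards -y, that holds a spice jar.
- well (a point): Centre of the mouth of the empty wide well, level with the stand's top face (40 mm above the worktop), 50 mm from the stand's centre towards its +y. The well is a round blind hole, 78 mm across and 25 mm deep with a flat floor, 15 mm above the worktop; its rim is slightly bevelled.
- jar_mid (a point): Centre, half-way up, of the spice jar in the narrow well of the stand: glass with a pale wooden lid, 47 mm across, 88 mm tall, its top 63 mm above the stand's top face. It is loose, and to be left where it is.
Mind the look-alikes: they are no part of the job. Leave any red look-alike of the part that bears mill_mid alone.

How it is judged (in metres and radians):
On the way:
1. the mill has been lifted clear of the worktop (height (world z) of mill_mid above 0.125 m), for 0.2 s.
At the end, for the whole second after the job is handed in: The mill is released and stands upright (within 7 degrees) on the floor of the empty well (its foot within 5 mm of the floor, its centre within 16 mm of the well's axis), and the spice jar still stands upright (within 10 degrees) on the floor of its own well (horizontal distance between mill_mid and well below 0.016 m and z of mill_mid in the frame of well below 0.06 m and angle between mill_mid's own z axis and vertical below 0.12 rad and z of jar_mid in the frame of well below 0.029 m and angle between jar_mid's own z axis and vertical below 0.17 rad and horizontal distance between jar_mid and well below 0.125 m and contact force between mill and the fingers below 0.1 N); the robot touches nothing.
It fails at once if the mill is let go over the stand while its foot is still more than 15 mm above the floor of the well (dropped in) (horizontal distance between mill_mid and well below 0.06 m and z of mill_mid in the frame of well above 0.07 m and contact force between mill and the fingers below 0.1 N).
It fails at once if the spice jar is lifted more than 20 mm or tipped more than 20 degrees (angle between jar_mid's own z axis and vertical above 0.35 rad or z of jar_mid in the frame of well above 0.039 m).
It also fails if it takes over 38 s, if anything falls off the work surface, if the arm or the gripper's body presses on something with over 40 N, if the wrist force passes 120 N, or if a joint passes its speed limit or range.

## Robot

A 6-joint arm with a two-finger parallel gripper is mounted at the origin on a cart in front of the work surface, level with it; the furniture and walls round the work are solid. World frame = base frame: x ahead of the robot, y to its left, z up, the work surface at z = 0. Lengths are in mm, angles in rad, forces in N, time in s.
With the tool pointing down it reaches from about 375 to 900 mm from the base axis. Payload 3.1 kg.
Tool frame: the origin (TCP) lies at the very end of the fingers, on their centre line; the grasp point (between the pads) lies 19 mm behind it; z points along the fingers, y is the line along which they close (so a half turn about z gives the same grasp; the last joint's range is limited). The gripper opens to 87 mm and grips with 3 to 60 N. Pads are 19 mm wide; open, the fingers measure 117 mm over their backs; the gripper's body (75 mm by 190 mm) begins 51 mm behind the grasp point.
Start: joints at [1.077, 0.527, 1.433, -0, 1.181, -0.178], TCP at [193.475, 594.276, 222.548] pointing down, gripper open.
Joint ranges: [-3.08, 3.08], [-0.75, 2.2], [0.22, 2.44], [-1.43, 4.57], [0, 2.65], [-2.85, 2.85]. Speed limits (rad/s): [2.79, 2.79, 3.14, 3.14, 3.14, 3.14].

## Interface

Orientations are given as a rotation vector (axis times angle).
In Python, from workcell import * gives the robot as it stands.
- The arm moves only by the tool arm_command, never from a script. Its argument "deltas" is text: rows parted by semicolons, each of 7 numbers parted by spaces: the shift along the world's x, y, z in mm, then the turn, a rotation vector about the world's x, y, z in rad, then the closure, from -1 (fully open) to 1 (shut). A call has 1 to 10 rows; each row is the pose to reach, as a shift and turn from the pose commanded when the call began; what a row does not reach only later rows make up. A row lasts 1/10 s, in which the tool goes at most 50 mm and 8.59 degrees, less where a joint would pass 70% of its speed; a pose out of reach is approached as far as the arm can. A call with a gripper value outside its range is refused whole. The fingers move at their own pace and stop on an object; the grip force is fixed at half the most. Time passes only in rows, so rows that repeat a pose let the fingers close. It gives the time, the measured TCP pose, the force, the opening and the grip force at its end, in the units of the state.
- get_state(): the state, without advancing time (a new reading comes with each control period).
- get_image(name): name is "scene" or "top" or "wrist"; returns a dict with "pixels" (400x640x3 uint8, blue, green, red), "vertical_fov" (degrees; the focal length in pixels is half the picture's height over the tangent of half this angle, whatever the lens; pixels are square), "cx", "cy" (the principal point, pixels), "rvec" (rotation vector, rad) and "tvec" (3), from world to camera coordinates, as OpenCV has them. Camera axes: x right, y down, z forward; pixel columns grow to the right and rows downward; lengths in mm; the calibration is good to about 2 mm. The wrist camera is an equidistant fisheye: a pixel r from the principal point sees the ray r / f radians off the axis. A picture is of the moment at which its call begins. There is no depth.
- close_job(): hands the job in; it is judged then, once.
Trained networks look in a picture, given as the dict that the camera call returned (one of the last four; its "shot" number tells which), for a name from the list of things; names that differ only in an ending like _2 or _b are one class to them, and where a whole thing is asked for, a point or a joint stands for the part that bears it (a point fixed in the world has none). Each returns a list of dicts, best first, with "confidence" (0 to 1); they miss things now and then, are a little off and sometimes report something else, mostly with a low value. They report only what shows in the picture. A call takes as long as a camera call. They do not tell look-alikes from the thing itself.
- search_frame(picture, label): "point" ([x, y, z] in mm, in the coordinates of the camera as it stood for that picture, good to about 4 mm: the middle of the surface that is visible of it).
- place_of(picture, label): "point" ([x, y, z] in mm, in the coordinates of the camera as it stood for that picture, good to about 4 mm: a listed point, or the origin of a listed thing).
The state is a dict: "time_s": time; "q": joint angles; "qvel": joint speeds; "joint_torque": joint torques, N m; "position": TCP position; "eef_rot": TCP orientation; "contact_force": force on the tool from outside, world axes, zero at the start; "wrist_torque": the same for the moment, N m; "opening": finger opening in mm; "finger_force": force on a finger pad.
Only numpy, scipy, OpenCV 4.12 (cv2) and the standard library are available. Lean on these libraries where they do the work, as an engineer would, in place of code of your own. Each camera call takes 0.05 s, during which the arm holds its last target. There are 200 camera calls.

## Working session

There is one attempt and no reset: what is moved stays moved. The work goes in short steps, Python scripts to look and compute and a tool call to move; the robot and the scene stay as the last step left them, time stands still between calls to the robot, and variables do not carry over. Pictures are saved under pics/ and viewed, at most 10 in all, crops included, and the job is handed in when it is done.

Besides the shell and the picture viewer there is one more tool, called after ">>>" as name(argument=value, ...) on one line, values as JSON. arm_command: Moves the arm, as the interface text tells. Its arguments: {"type":"object","properties":{"deltas":{"type":"string"}},"required":["deltas"]}

```bash
mkdir -p pics
cat > h.py <<'E'
from workcell import *
import numpy as np, cv2
def w(p,pt):
    R=cv2.Rodrigues(np.array(p["rvec"],float))[0]
    return R.T@(np.array(pt,float)-np.array(p["tvec"],float).ravel())
def pix(p,P):
    c=cv2.Rodrigues(np.array(p["rvec"],float))[0]@np.array(P,float)+np.array(p["tvec"],float).ravel()
    f=200/np.tan(np.radians(p["vertical_fov"])/2)
    return np.round([p["cx"]+f*c[0]/c[2],p["cy"]+f*c[1]/c[2]])
E
python3 - <<'E'
from h import *
ims=[]
for n in("scene","top"):
    p=get_image(n); ims.append(p["pixels"])
    for l in("mill_mid","stand","well","jar_mid"):
        for d in place_of(p,l)[:4]:
            P=w(p,d["point"]); print(n,l,round(d["confidence"],2),P.round(),pix(p,P))
cv2.imwrite("pics/a.png",ims[0]);cv2.imwrite("pics/b.png",ims[1])
E
```

```text
scene mill_mid 0.65 [440. 169.  82.] [281. 191.]
scene mill_mid 0.62 [332. 123.  82.] [254. 216.]
scene mill_mid 0.49 [ 468. -155.   60.] [376. 260.]
scene stand 0.75 [ 519. -134.   -2.] [384. 265.]
scene well 0.84 [ 565. -111.   42.] [392. 237.]
scene jar_mid 0.85 [ 464. -153.   58.] [374. 261.]
scene jar_mid 0.48 [ 521. -133.    2.] [384. 263.]
top mill_mid 0.93 [332. 127.  77.] [280. 269.]
top mill_mid 0.72 [440. 173.  75.] [260. 220.]
top stand 0.68 [ 515. -134.   -1.] [389. 195.]
top well 0.72 [ 558. -108.   38.] [380. 174.]
top jar_mid 0.79 [ 458. -152.   61.] [401. 214.]
```

View pics/a.png

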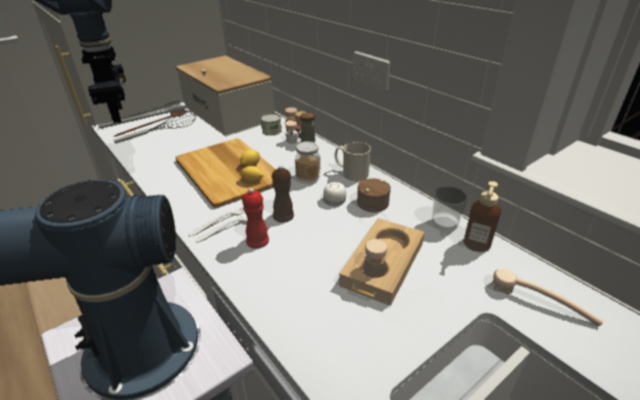

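View pics/b.png

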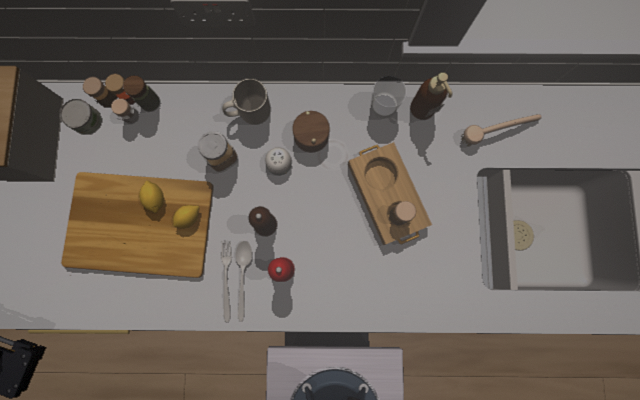

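The scene shows a dark mill at about (283,195) and a red look-alike at (256,218). The stand is at (384,262), with the empty well at (392,237) and the spice jar at (375,255). In the top view they are at (262,220), (281,269), (389,195), (380,174) and (402,213).

Could be taken for the mill: the red mill at scene (256,218), the dark bottle at (307,127), the honey jar at (307,160), the soap bottle at (482,220), and the jar (which the network confused with it) at (376,260). I choose the dark turned mill at (283,195), near (440,171), and will check it in a crop.

Run:
```python
from h import *
p=get_image("scene");c=p["pixels"][145:265,215:335];cv2.imwrite("pics/c.png",cv2.resize(c,None,fx=4,fy=4,interpolation=cv2.INTER_CUBIC))
for z in(0,80,132,160): print(z,pix(p,[440,171,z]))
s=get_state();print(s["position"],s["eef_rot"],cv2.Rodrigues(np.array(s["eef_rot"],float))[0].round(3),s["time_s"])
```

```text
0 [282. 216.]
80 [280. 192.]
132 [279. 174.]
160 [278. 165.]
[193.49122627 594.2844845  222.5507492 ] [4.92428335e-01 3.10275041e+00 1.55376674e-05] [[-0.951  0.31   0.   ]
 [ 0.31   0.951  0.   ]
 [-0.     0.    -1.   ]] 0.55
```

View pics/c.png

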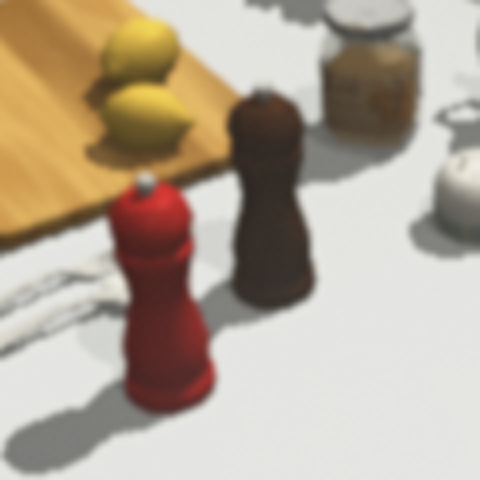

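The crop confirms it: dark turned wood with a ball head at crop (265,130) and finial (264,92); the red look-alike is in front at (160,290). I'll move over the dark mill and look from there.

>>> arm_command(deltas="24 -42 10 0 0 0 -1;49 -84 20 0 0 0 -1;74 -126 30 0 0 0 -1;98 -168 40 0 0 0 -1;123 -210 40 0 0 0 -1;147 -252 40 0 0 0 -1;172 -294 40 0 0 0 -1;197 -336 40 0 0 0 -1;222 -380 40 0 0 0 -1;247 -424 40 0 0 0 -1")

```text
time_s: 1.55
position: [440.7, 169.5, 263.0]
eef_rot: [0.492, 3.102, 0.001]
contact_force: [0.7, 0.3, -0.2]
opening: 87.2
finger_force: 0.0
```

>>> arm_command(deltas="0 0 0 0 0 0 -1;0 0 0 0 0 0 -1;0 0 0 0 0 0 -1")

```text
time_s: 1.85
position: [439.1, 172.0, 262.5]
eef_rot: [-0.491, -3.102, -0.0]
contact_force: [-0.6, 0.6, -0.0]
opening: 87.0
finger_force: 0.0
```

```bash
cat >> h.py <<'E'
def fpix(p,P):
    c=cv2.Rodrigues(np.array(p["rvec"],float))[0]@np.array(P,float)+np.array(p["tvec"],float).ravel()
    f=200/np.tan(np.radians(p["vertical_fov"])/2); r=np.hypot(c[0],c[1]); k=f*np.arctan2(r,c[2])/r
    return np.round([p["cx"]+k*c[0],p["cy"]+k*c[1]],1)
E
python3 - <<'E'
from h import *
p=get_image("wrist");cv2.imwrite("pics/d.png",p["pixels"])
print(get_state()["position"])
for l in("mill_mid","well","stand","jar_mid"):
  for d in place_of(p,l)[:3]:
    P=w(p,d["point"]);print(l,d["confidence"],P.round(),fpix(p,P))
for z in(0,132,160):print(z,fpix(p,[440,171,z]),fpix(p,[450,171,z]),fpix(p,[440,181,z]))
E
```

```text
[438.86516044 172.42309548 262.48306418]
mill_mid 0.73 [333. 124.  79.] [245.7 104.9]
mill_mid 0.67 [438. 168.  80.] [312.3 179.5]
0 [315.4 168.2] [317.6 174.9] [322.3 166. ]
132 [315.3 192. ] [318.4 201.4] [325. 189.]
160 [315.2 200. ] [318.7 210.1] [325.9 196.6]
```

View pics/d.png

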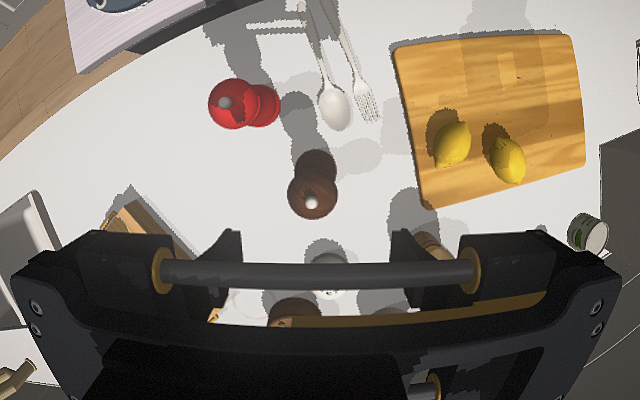

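The wrist view shows the finial at (311,203), against a predicted (315,200), so the axis is at about (441,167). The scene view agrees. The red mill is at (225,103), clear of the fingers.

>>> arm_command(deltas="1 -4 -20 0 0 0 -1;1 -4 -45 0 0 0 -1;1 -4 -75 0 0 0 -1;1 -4 -105 0 0 0 -1;1 -4 -130 0 0 0 -1;1 -4 -149 0 0 0 -1;1 -4 -149 0 0 0 -1;1 -4 -149 0 0 0 -1;1 -4 -149 0 0 0 -1")

```text
time_s: 3.0
position: [441.7, 167.8, 114.5]
eef_rot: [0.491, 3.101, 0.001]
contact_force: [-1.0, 0.0, 0.6]
opening: 87.2
finger_force: 0.0
```

>>> arm_command(deltas="0 0 0 0 0 0 1;0 0 0 0 0 0 1;0 0 0 0 0 0 1;0 0 0 0 0 0 1;0 0 0 0 0 0 1;0 0 0 0 0 0 1;0 0 0 0 0 0 1;0 0 0 0 0 0 1")

```text
time_s: 3.8
position: [441.0, 167.4, 113.6]
eef_rot: [0.493, 3.103, 0.0]
contact_force: [0.2, 0.1, 1.0]
opening: 46.7
finger_force: 30.0
```

>>> arm_command(deltas="0 0 5 0 0 0 1;0 0 15 0 0 0 1;0 0 30 0 0 0 1;0 0 50 0 0 0 1;0 0 70 0 0 0 1;0 0 85 0 0 0 1;0 0 90 0 0 0 1;0 0 90 0 0 0 1;0 0 90 0 0 0 1;0 0 90 0 0 0 1")

```text
time_s: 4.8
position: [440.1, 167.2, 202.8]
eef_rot: [-0.492, -3.101, 0.001]
contact_force: [0.0, 0.1, -1.4]
opening: 46.8
finger_force: 30.0
```

>>> arm_command(deltas="3 -7 0 0 0 0 1;10 -25 0 0 0 0 1;20 -46 0 0 0 0 1;32 -73 0 0 0 0 1;42 -100 0 0 0 0 1;52 -126 0 0 0 0 1;60 -142 0 0 0 0 1;63 -150 0 0 0 0 1;63 -150 0 0 0 0 1;63 -150 0 0 0 0 1")

```text
time_s: 5.8
position: [503.1, 18.0, 203.2]
eef_rot: [-0.492, -3.101, -0.001]
contact_force: [-0.3, 0.7, -1.1]
opening: 46.7
finger_force: 30.0
```

Run:
```python
from h import *
im=[]
for n in("wrist","top","scene"):
  p=get_image(n);im.append(p["pixels"]);F=fpix if n=="wrist" else pix
  for l in("mill_mid","well","stand","jar_mid"):
   for d in place_of(p,l)[:3]:
    P=w(p,d["point"]);print(n,l,round(d["confidence"],2),P.round(),F(p,P))
s=get_state();print(s["position"],s["opening"])
# ring overlays at the estimated well (top image)
t=np.linspace(0,2*np.pi,60)
for n in ("top","scene"):
  p=get_image(n);k=6;x0,y0=(345,140) if n=="top" else (335,210)
  img=cv2.resize(p["pixels"][y0:y0+100,x0:x0+100],None,fx=k,fy=k,interpolation=cv2.INTER_CUBIC)
  def draw(c,r,col):
    P=[cv2.Rodrigues(np.array(p["rvec"],float))[0]@[c[0]+r*np.cos(a),c[1]+r*np.sin(a),40]+np.array(p["tvec"],float).ravel() for a in t]
    f=200/np.tan(np.radians(p["vertical_fov"])/2)
    q=np.array([[p["cx"]+f*v[0]/v[2]-x0+.5,p["cy"]+f*v[1]/v[2]-y0+.5] for v in P])*k
    cv2.polylines(img,[q.astype(int)],True,col,1)
  draw((561,-110),39,(0,255,0)); draw((460,-152),29,(0,0,255)); im.append(img)
cv2.imwrite("pics/e.png",im[0]);cv2.imwrite("pics/f.png",cv2.resize(np.hstack(im[3:5]),(800,400)))
```

```text
wrist well 0.67 [ 561. -109.   38.] [231.1 259.4]
wrist stand 0.62 [ 516. -132.   -0.] [210.1 221.2]
wrist jar_mid 0.66 [ 465. -155.   58.] [160.4 203.2]
top well 0.71 [ 562. -111.   39.] [382. 173.]
top stand 0.95 [ 516. -134.    1.] [389. 194.]
top jar_mid 0.68 [ 461. -154.   57.] [402. 213.]
top jar_mid 0.17 [ 561. -111.   39.] [381. 173.]
scene mill_mid 0.97 [330. 124.  81.] [253. 216.]
scene mill_mid 0.7 [502.  20. 168.] [336. 178.]
scene well 0.89 [ 563. -110.   40.] [391. 238.]
scene stand 0.9 [ 522. -136.    2.] [385. 264.]
scene stand 0.24 [504.  18. 166.] [337. 179.]
scene jar_mid 0.91 [ 468. -157.   59.] [377. 261.]
[503.87408907  17.30177375 203.54547424] 47.16148906191897
```

View pics/f.png

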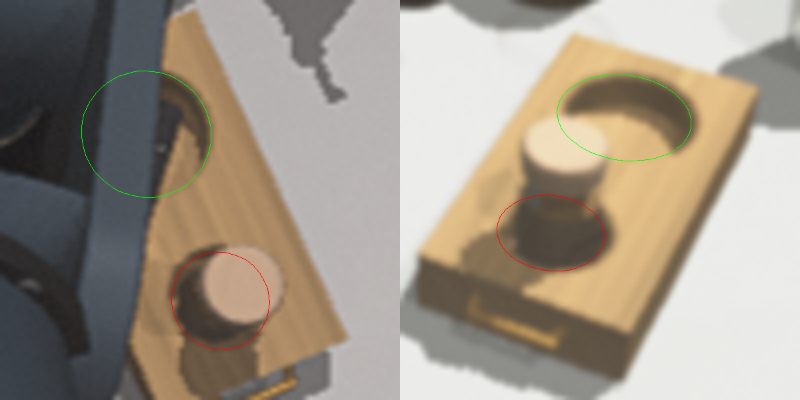

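View pics/e.png

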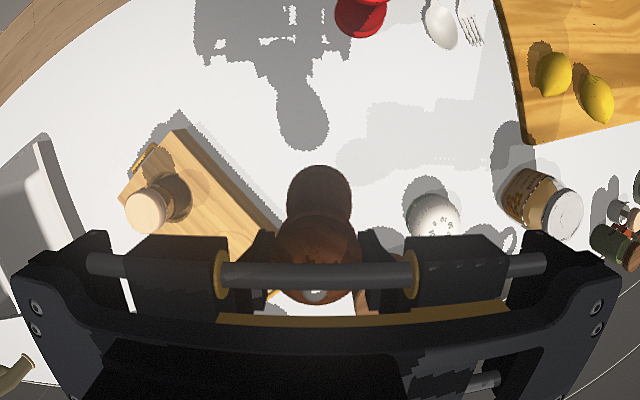

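The well in the crops sits on the green ring to within about 2–3 mm: scene crop (630,118), top crop (147,134). The three networks also agree, at about (562,-110). The mill hangs upright between the fingers, at wrist (317,240). Next I move over the well.

>>> arm_command(deltas="3 -6 0 0 0 0 1;9 -20 0 0 0 0 1;18 -40 0 0 0 0 1;29 -64 0 0 0 0 1;40 -88 0 0 0 0 1;49 -108 0 0 0 0 1;55 -121 0 0 0 0 1;58 -127 0 0 0 0 1;58 -127 0 0 0 0 1;58 -127 0 0 0 0 1")

```text
time_s: 7.65
position: [561.2, -108.9, 203.3]
eef_rot: [-0.492, -3.101, -0.001]
contact_force: [-0.1, 0.4, -1.0]
opening: 47.1
finger_force: 30.0
```

>>> arm_command(deltas="0 0 -5 0 0 0 1;0 0 -15 0 0 0 1;0 0 -25 0 0 0 1;0 0 -33 0 0 0 1;0 0 -38 0 0 0 1;0 0 -40 0 0 0 1;0 0 -40 0 0 0 1;0 0 -40 0 0 0 1")

```text
time_s: 8.45
position: [562.1, -109.8, 163.8]
eef_rot: [0.492, 3.102, -0.0]
contact_force: [-0.8, 0.8, -0.8]
opening: 46.9
finger_force: 30.0
```

Run:
```python
from h import *
s=get_state();print(s["position"],s["opening"],s["contact_force"],s["time_s"])
out=[]
for n in("scene","wrist"):
  p=get_image(n);F=fpix if n=="wrist" else pix
  for l in("mill_mid","well","stand","jar_mid"):
   for d in place_of(p,l)[:2]:
    P=w(p,d["point"]);print(n,l,round(d["confidence"],2),P.round(),F(p,P))
  c=p["pixels"][150:310,320:480] if n=="scene" else p["pixels"][80:320,160:400]
  out.append(cv2.resize(c,(400,400),interpolation=cv2.INTER_CUBIC))
cv2.imwrite("pics/g.png",np.hstack(out))
```

```text
[ 562.14553215 -109.80589958  163.75123717] 46.93170423612626 [-0.7881392   0.83649551 -0.8434579 ] 8.45
scene mill_mid 0.82 [ 563. -110.  129.] [395. 208.]
scene mill_mid 0.73 [334. 124.  77.] [254. 217.]
scene well 0.69 [ 563. -112.   39.] [392. 239.]
scene stand 0.78 [ 521. -132.    3.] [384. 263.]
scene jar_mid 0.85 [ 467. -156.   59.] [376. 261.]
wrist stand 0.81 [ 515. -130.    1.] [284.2 147.6]
wrist jar_mid 0.78 [ 466. -153.   59.] [235.  111.4]
```

View pics/g.png

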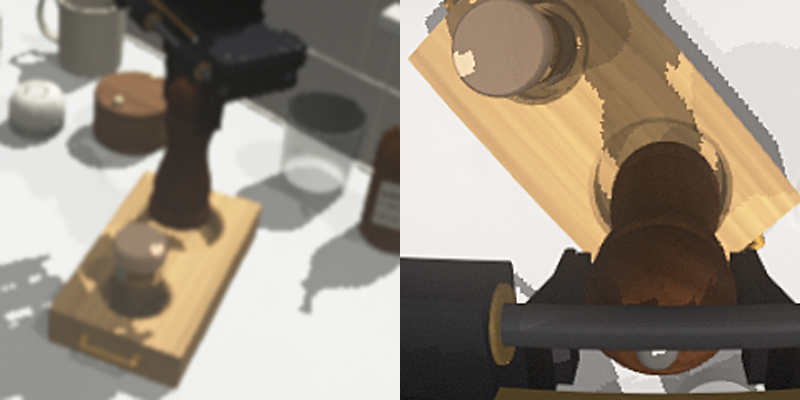

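The mill foot, at scene crop (182,212) and wrist crop (665,195), sits centred over the well ring, which spans 595–732 in the wrist crop. The jar is untouched. Lowering.

>>> arm_command(deltas="0 0 -6 0 0 0 1;0 0 -12 0 0 0 1;0 0 -18 0 0 0 1;0 0 -23 0 0 0 1;0 0 -27 0 0 0 1;0 0 -30 0 0 0 1;0 0 -30 0 0 0 1;0 0 -30 0 0 0 1")

```text
time_s: 9.75
position: [562.0, -109.7, 133.5]
eef_rot: [0.492, 3.103, -0.0]
contact_force: [-0.5, 0.2, -1.4]
opening: 47.1
finger_force: 30.0
```

>>> arm_command(deltas="0 0 -1 0 0 0 1;0 0 -2 0 0 0 1;0 0 -3 0 0 0 1;0 0 -4 0 0 0 1;0 0 -4 0 0 0 1;0 0 -4 0 0 0 1")

```text
time_s: 10.35
position: [561.9, -109.7, 129.5]
eef_rot: [-0.492, -3.103, 0.0]
contact_force: [0.7, 0.3, -1.4]
opening: 47.3
finger_force: 30.0
```

>>> arm_command(deltas="0 0 -1 0 0 0 1;0 0 -1 0 0 0 1;0 0 -2 0 0 0 1;0 0 -2 0 0 0 1")

```text
time_s: 10.75
position: [562.6, -109.9, 128.6]
eef_rot: [0.492, 3.101, -0.001]
contact_force: [-1.0, 0.6, 4.8]
opening: 46.8
finger_force: 30.0
```

The push-back of about 5 N at the expected height of 128.5 means it is on the well floor. I'll release and rise.

>>> arm_command(deltas="0 0 0 0 0 0 0.4;0 0 0 0 0 0 0;0 0 0 0 0 0 -0.5;0 0 0 0 0 0 -1;0 0 0 0 0 0 -1;0 0 0 0 0 0 -1;0 0 0 0 0 0 -1;0 0 0 0 0 0 -1")

```text
time_s: 11.55
position: [561.8, -109.6, 127.4]
eef_rot: [-0.492, -3.102, -0.0]
contact_force: [-0.4, 0.8, -0.5]
opening: 83.8
finger_force: 0.0
```

>>> arm_command(deltas="0 0 8 0 0 0 -1;0 0 20 0 0 0 -1;0 0 40 0 0 0 -1;0 0 65 0 0 0 -1;0 0 90 0 0 0 -1;0 0 110 0 0 0 -1;0 0 120 0 0 0 -1;0 0 120 0 0 0 -1")

```text
time_s: 12.35
position: [562.9, -110.0, 249.8]
eef_rot: [0.492, 3.098, -0.002]
contact_force: [-0.3, 0.9, 0.8]
opening: 86.9
finger_force: 0.0
```

Run:
```python
from h import *
s=get_state();print(s["position"],s["opening"],s["contact_force"],s["finger_force"],s["time_s"])
out=[]
for n in("scene","wrist"):
  p=get_image(n)
  for l in("mill_mid","well","jar_mid"):
   for d in place_of(p,l)[:2]:
    print(n,l,round(d["confidence"],2),w(p,d["point"]).round())
  c=p["pixels"][150:310,320:480] if n=="scene" else p["pixels"][80:320,160:400]
  out.append(cv2.resize(c,(400,400),interpolation=cv2.INTER_CUBIC))
cv2.imwrite("pics/i.png",np.hstack(out))
```

```text
[ 562.90098539 -110.04523946  249.80963535] 86.90725460839468 [-0.31852442  0.94347736  0.76600891] 0.0 12.35
scene mill_mid 0.89 [ 566. -109.   94.]
scene mill_mid 0.85 [332. 125.  80.]
scene well 0.72 [ 563. -112.   40.]
scene jar_mid 0.88 [ 467. -155.   60.]
scene jar_mid 0.63 [ 563. -107.   94.]
wrist mill_mid 0.9 [ 562. -111.   94.]
wrist jar_mid 0.6 [ 463. -154.   55.]
```

View pics/i.png

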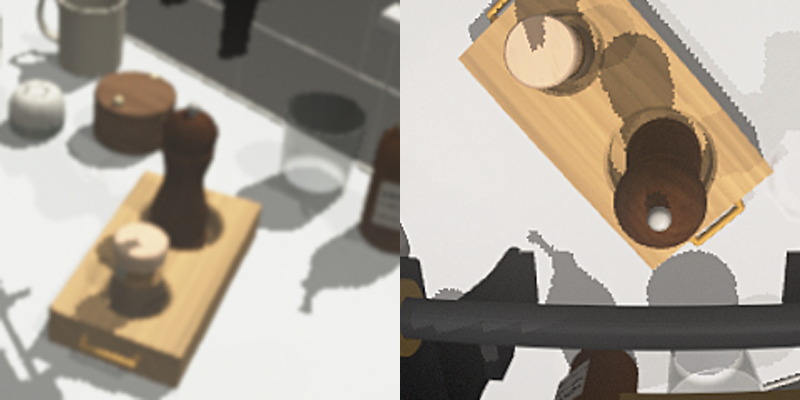

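The mill stands upright in the well, at scene crop (187,180) and wrist crop (662,170), with mill_mid at z ≈ 94 (expected 95). The jar stands in its own well and the gripper is clear.

```bash
python3 -c "
from workcell import *
print(close_job())"
```

```text
the job is handed in; nothing more can be done
None
```

The dark pepper mill stands upright on the floor of the wide well and is released, the spice jar is still standing in its own well, and the job was handed in at about 12.5 s; the hand-in returned no verdict.

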